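# Load the cup steriliser and shut its door

### The arm

A 7-joint arm with a two-finger parallel gripper is mounted at the origin on the work surface. World frame = base frame: x ahead of the robot, y to its left, z up, the work surface at z = 0. Lengths are in m, angles in rad, forces in N, time in s.
With the tool pointing down it reaches from about 0.425 to 0.825 m from the base axis. Payload 3.6 kg.
Tool frame: the origin (TCP) lies on the centre line of the jaws, within the pads' length; the fingertips stand bot.tip_extent ahead of it and the grasp point (between the pads) lies 5 mm behind it (bot.tip_extent is the distance from the TCP to the fingertips, in m); z points along the fingers, y is the line along which they close (so a half turn about z gives the same grasp; the last joint's range is limited). The gripper opens to 85 mm and grips with 20 to 120 N. Pads are 22 mm wide; open, the fingers measure 114 mm over their backs; the gripper's body (76 mm by 85 mm) begins 54 mm behind the grasp point. The pads swing forward as they close: fully open they stand 13 mm farther back than shut.
Start: joints at [-1.194, 0.615, -0.013, 1.423, 0.008, 1.103, -0.04], TCP at [0.255, 0.598, 0.245] pointing down, gripper open.
Joint ranges: [-3.12, 3.12], [-0.3, 2.06], [-1.34, 1.32], [0.26, 2.42], [-1.36, 4.5], [0.01, 1.98], [-2.84, 2.84]. Speed limits (rad/s): [2.79, 2.79, 3.14, 3.14, 3.14, 3.14, 3.14].

### API

Orientations are given as a rotation vector (axis times angle).
In Python, from cell import status, cams, job, bot gives the robot as it stands. The module is installed in compiled form; this text tells all that it offers.
- The arm moves only by the tool apply_moves, never from a script. Its argument "rows" is a list of rows, each an object of numbers: "jaw": the closure, from -1 (fully open) to 1 (shut); "tx", "ty", "tz": the shift along the tool's x, y, z in units of 40 mm (1.0 is 40 mm); "rx", "ry", "rz": the turn, a rotation vector about the tool's x, y, z in units of 0.1 rad (1.0 is 0.1 rad). In form: [{"jaw": .., "tx": .., "ty": .., "tz": .., "rx": .., "ry": .., "rz": ..}, ...]. A call has 1 to 10 rows; each row shifts and turns the commanded pose from where the row before left it, along the tool's axes as they then stand; what a row does not reach is not made up. A row lasts 1/12 s, in which the tool goes at most 41.7 mm and 7.16 degrees, less where a joint would pass 70% of its speed; a pose out of reach is approached as far as the arm can. A call with a number of a shift or a turn outside -1 to 1 is refused whole. A call with a gripper value outside its range is refused whole. The fingers move at their own pace and stop on an object; "force" is the grip in N (left out, the last holds). Time passes only in rows, so rows that do not move let the fingers close. It gives the time, the measured TCP pose, the force, the opening and the grip force at its end, in the units of the state.
- status.observe(): the state, without advancing time (a new reading comes with each control period).
- cams.get_image(name): name is "scene" or "top" or "wrist"; returns a dict with "image" (420x560x3 uint8, red, green, blue), "fov_y" (degrees; the focal length in pixels is half the picture's height over the tangent of half this angle, whatever the lens; pixels are square), "cx", "cy" (the principal point, pixels), "k1" (the pictures are not rectified: a ray, as slopes to the right and down, at radius r is drawn at 1 + k1 r^2 times it, then the intrinsics apply), "pose" (4x4, takes a point from camera to world coordinates). Camera axes: x right, y down, z forward; pixel columns grow to the right and rows downward; lengths in m; the calibration is good to about 2 mm. A picture is of the moment at which its call begins. There is no depth.
- job.hand_in(): hands the job in; it is judged then, once.
The state is a dict: "clock": time; "joint_positions": joint angles; "qd": joint speeds; "joint_efforts": joint torques, N m; "tcp_pos": TCP position; "tcp_rot": TCP orientation; "ft_force": force on the tool from outside, world axes, zero at the start; "torque": the same for the moment, N m; "opening": finger opening in m; "grip_force": force on a finger pad.
Only numpy, scipy, OpenCV 4.12 (cv2) and the standard library are available. Lean on these libraries where they do the work, as an engineer would, in place of code of your own. Each camera call takes 0.05 s, during which the arm holds its last target. There are 200 camera calls.

### The job

Push the grey crate of cups along the rollers, all the way into the steriliser until it stands against the stop at the back of the bay; then push the blue-framed door fully shut so that it snaps home on its catch. Leave the bottle, the steel pot and the white mug standing where they are.

Things in the scene. Friction and masses are not known exactly. Their poses are not given: they have to be found in the camera images.
- steriliser: Bench-top cup steriliser, steel with clear panes, fixed to the table. Origin: on the table under the middle of the door opening; +x points into the bay (the way the crate is pushed), z up. Bay 175 mm deep (x 0 to 0.175), 192 wide, ceiling 251, roof top 266 mm above the table; housing behind 250 wide, 300 high, to x = 0.305. Front and roof block an upright gripper: lean it, fingertips leading.
- bay_mouth (a point): Middle of the door opening at roller-top height (steriliser x 0, y 0, z 56 mm). Axes as the steriliser's. Twelve free-turning grey rollers run from x = -0.27 through the opening to the stop, between aluminium guide rails (inner faces at y = -96 and +96 mm, 14 mm thick, tops 72 mm above the table, outer ends at x = -0.28).
- back_stop (a point): Middle of the foot of the black stop at the back of the bay, at roller-top height (steriliser x = 0.175, z = 56 mm).
- crate: Open grey crate with four cups (white, blue, bases up, below its rim), 150 mm long (its x, along the track), 180 wide, 85 high, walls 6, about 0.7 kg, on the rollers between the rails with 6 mm play each side. Origin: centre of its underside. Against the stop its origin is at steriliser x = 0.100 and its rear face 25 mm inside the opening.
- door (a joint): Angle of the upright blue-framed clear door: 0 shut, grows as it opens, at most 2.0 rad; stays where left. 216 mm wide, 15 thick, 76 to 246 mm above the table (swings over the rails). A sprung ball under the roof catches a striker on its upper free corner: from about 0.07 rad it resists (about 5 to 10 N at the push plate), past 0.03 rad it snaps to 0 and holds.
- door_push (a point): Centre of the outer surface of the black push plate (70 wide x 90 mm high) on the door's outer face, 140 mm from the hinge axis, 165 mm above the table. Its x axis points into the door, square to the panel (the direction to push), y from the hinge to the free edge, z up.
- door_hinge (a point): Point on the door's vertical hinge axis, 165 mm above the table: at the steriliser's x = 0, y = -108 mm (inner face of the shut door at x = 0).
- detergent: Bystander: blue bottle with white cap, 68 mm across, 190 mm high, on the table. Origin: centre of its underside.
- cutlery_pot: Bystander: open round steel pot, 84 mm across, 110 mm high, on the table. Origin: centre of its underside.
- jug: Bystander: white mug, 80 mm across plus a handle, 100 mm high, on the table. Origin: centre of its underside.
There are look-alikes about, which are no part of the job. Of the things that look like the crate, the smallest one is meant.

How it is judged:
By the outcome, as a careful person would: the job done as asked, in the order asked, and still so for the second after the job is handed in, with the robot touching nothing.
It also fails if it takes over 64 s, if anything falls off the work surface, if the arm or the gripper's body presses on something with over 40 N, if the wrist force passes 120 N, or if a joint passes its speed limit or range.

## Working session

There is one attempt and no reset: what is moved stays moved. The work goes in short steps, Python scripts to look and compute and a tool call to move; the robot and the scene stay as the last step left them, time stands still between calls to the robot, and variables do not carry over. Pictures are saved under pics/ and viewed, at most 10 in all, crops included, and the job is handed in when it is done.

Besides the shell and the picture viewer there is one more tool, called after "Call:" as name(argument=value, ...), one argument or row to a line, values as JSON. apply_moves: Moves the arm, as the interface text tells. Its arguments: {"type":"object","properties":{"rows":{"type":"array","items":{"type":"object","properties":{"jaw":{"type":"number"},"tx":{"type":"number","minimum":-1,"maximum":1},"ty":{"type":"number","minimum":-1,"maximum":1},"tz":{"type":"number","minimum":-1,"maximum":1},"rx":{"type":"number","minimum":-1,"maximum":1},"ry":{"type":"number","minimum":-1,"maximum":1},"rz":{"type":"number","minimum":-1,"maximum":1}}}},"force":{"type":"number"}},"required":["rows"]}

```bash
mkdir -p pics
cat > h.py <<'E'
import numpy as np,cv2
from cell import status,cams,job,bot
from scipy.spatial.transform import Rotation as R
def grab(n,f):
    d=cams.get_image(n); cv2.imwrite('pics/'+f,d['image'][:,:,::-1]); np.save('pics/'+f+'.npy',d,allow_pickle=True); return d
def load(f): return np.load('pics/'+f+'.npy',allow_pickle=True).item()
def K(d):
    h,w=d['image'].shape[:2]; f=h/2/np.tan(np.radians(d['fov_y'])/2)
    return np.array([[f,0,d['cx']],[0,f,d['cy']],[0,0,1]]),np.array([d['k1'],0,0,0.])
def ray(d,uv):
    k,c=K(d); p=cv2.undistortPoints(np.array(uv,float).reshape(-1,1,2),k,c).reshape(-1,2)
    T=np.array(d['pose']); v=np.c_[p,np.ones(len(p))]@T[:3,:3].T; return T[:3,3],v
def onz(d,uv,z):
    o,v=ray(d,uv); return o+v*((z-o[2])/v[:,2:3])
def tri(d1,u1,d2,u2):
    o1,a=ray(d1,[u1]);o2,b=ray(d2,[u2]);a=a[0];b=b[0]
    s=np.linalg.lstsq(np.c_[a,-b],o2-o1,rcond=None)[0]
    p,q=o1+a*s[0],o2+b*s[1]; return (p+q)/2,np.linalg.norm(p-q)
def proj(d,P):
    k,c=K(d);T=np.linalg.inv(np.array(d['pose']))
    return cv2.projectPoints(np.array(P,float).reshape(-1,1,3),cv2.Rodrigues(T[:3,:3])[0],T[:3,3],k,c)[0].reshape(-1,2)
E
python3 - <<'E'
from h import *
for n in('scene','top','wrist'):
    d=grab(n,n+'0.png'); print(n,np.round(d['pose'],3).tolist(),d['fov_y'],d['cx'],d['cy'],d['k1'])
s=status.observe(); print(s, bot.tip_extent)
E
```

```text
scene [[0.574, -0.78, 0.25, 0.248], [-0.819, -0.546, 0.177, -0.126], [-0.001, -0.307, -0.952, 1.145], [0.0, 0.0, 0.0, 1.0]] 50.713752786071694 275.4227917495567 208.19128170363962 0.00521373543570484
top [[-0.026, -0.998, 0.054, 0.453], [-1.0, 0.026, -0.005, 0.067], [0.004, -0.054, -0.999, 1.272], [0.0, 0.0, 0.0, 1.0]] 51.79230756177098 282.1607572521645 206.73743195956277 -0.051534751737635325
wrist [[0.393, 0.88, 0.266, 0.187], [0.92, -0.375, -0.116, 0.626], [-0.002, 0.291, -0.957, 0.372], [0.0, 0.0, 0.0, 1.0]] 68.11678586228234 273.10960837439126 206.86054952484716 -0.06118099712362297
{'clock': 0.15, 'joint_positions': array([-1.19450766,  0.61569312, -0.01262037,  1.42454161,  0.00810131,
        1.10342771, -0.04039365]), 'qd': array([ 0.00162884, -0.00225085, -0.0006623 , -0.00470516,  0.00159702,
        0.00023665,  0.00106355]), 'joint_efforts': array([ 6.84232764e-04, -4.69660413e+01,  2.59642862e-01, -1.71250409e+01,
        1.00597314e-02,  7.08698208e-03,  8.13473150e-06]), 'tcp_pos': array([0.25455211, 0.597464  , 0.24440323]), 'tcp_rot': array([-0.62823897, -3.07774023,  0.00311376]), 'ft_force': array([-0.87362568, -0.04976352, -0.38140595]), 'torque': array([ 0.01286126, -0.00539753,  0.00675873]), 'grip_force': 0.0, 'opening': 0.08556454517002456} 0.014
```

View pics/scene0.png

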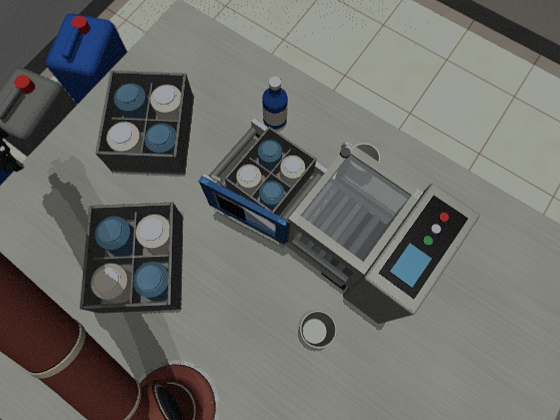

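View pics/top0.png

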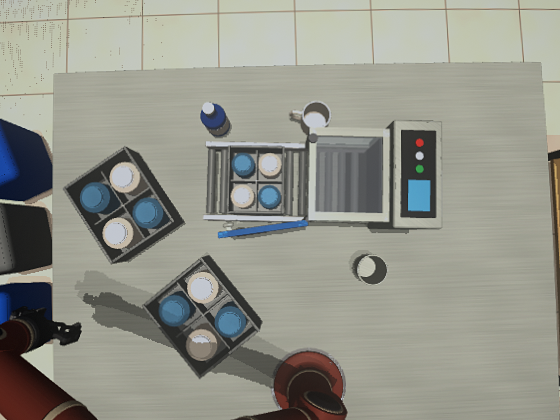

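The top view shows the track running along image columns: the crate at (257,180), the bay at about (308–390, 130–222), the door open along (218–308, 230), the bottle at (213,117), the mug at (315,115) and the pot at (370,268). The two larger look-alike crates stand off the rollers. Next I zoom both views for corner pixels.

Run:
```python
from h import *
for f,(x0,x1,y0,y1) in {'top0.png':(195,395,95,245),'scene0.png':(190,390,110,260)}.items():
    im=cv2.imread('pics/'+f)[y0:y1,x0:x1]
    cv2.imwrite('pics/z'+f,cv2.resize(im,(800,600),interpolation=cv2.INTER_CUBIC))
```

```text
(no output)
```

View pics/ztop0.png

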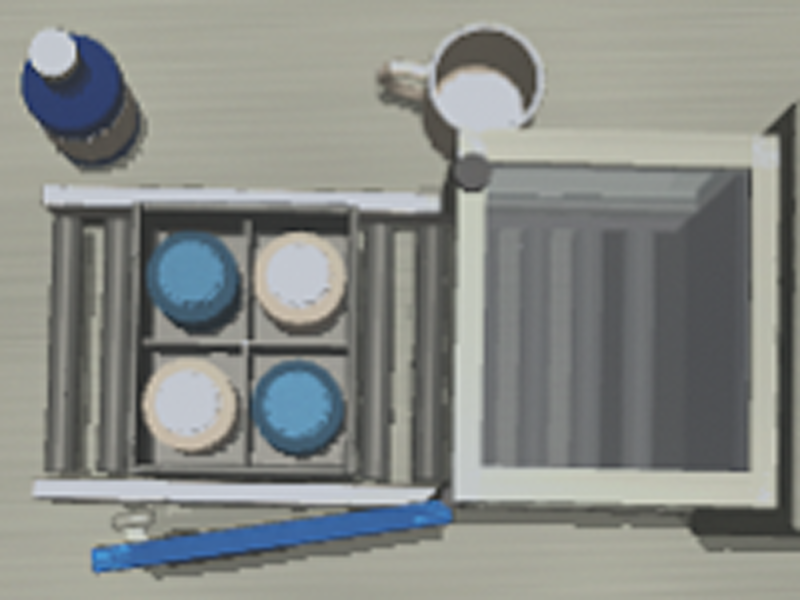

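View pics/zscene0.png

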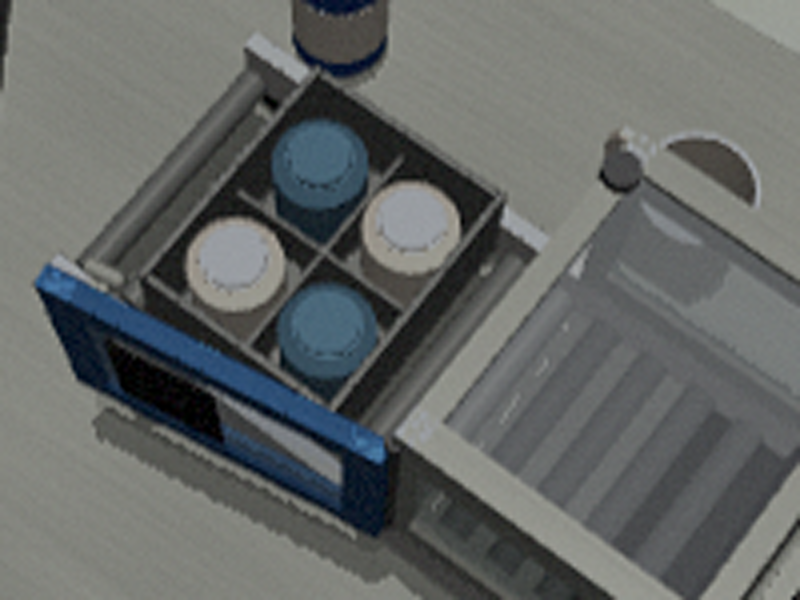

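Run:
```python
from h import *
t,s=load('top0.png'),load('scene0.png')
T=lambda u:(u[0]/4+195-.4,u[1]/4+95-.4); S=lambda u:(u[0]/4+190-.4,u[1]/4+110-.4)
for n,a,b in [('crate far-left',(137,205),(318,72)),('crate far-right',(357,207),(503,200)),('crate near-left',(135,470),(150,275)),('roof front near',(452,502),(400,436)),
 ('door free outer',(95,571),(40,287)),('door free inner',(93,549),(55,262)),('door hinge outer',(450,523),(383,460))]:
    p,e=tri(t,T(a),s,S(b)); print(n,p.round(4),round(e,4))
print('rails z.072',onz(t,[T(u) for u in[(43,186),(45,210),(33,480),(33,500),(440,192),(440,212),(440,487)]],.072).round(4).tolist())
print('crate z.141',onz(t,[T(u) for u in[(137,205),(357,207),(357,470),(135,470)]],.141).round(4).tolist())
print('roof z.266',onz(t,[T(u) for u in[(457,130),(452,502),(778,138),(776,507)]],.266).round(4).tolist())
print('door z.246',onz(t,[T(u) for u in[(95,571),(93,549),(450,523),(450,500)]],.246).round(4).tolist())
for n,a,b,z in [('bottle cap',(53,53),(274-190,0),.19)]: print(onz(t,[T(a)],z))
print('mug rim',onz(t,[T((485,80)),T((380,78))],.1).round(3),'pot',onz(t,[(370,268)],.11))
```

```text
crate far-left [0.6803 0.1983 0.1353] 0.0007
crate far-right [0.6748 0.0528 0.1339] 0.0008
crate near-left [0.5049 0.2007 0.1442] 0.0038
roof front near [0.4761 0.0018 0.2652] 0.0044
door free outer [0.4406 0.2149 0.2383] 0.0028
door free inner [0.4542 0.2139 0.2484] 0.0041
door hinge outer [0.4637 0.003  0.2532] 0.0033
rails z.072 [[0.708, 0.2717, 0.072], [0.6909, 0.2705, 0.072], [0.5017, 0.2818, 0.072], [0.4878, 0.2821, 0.072], [0.6963, -0.0068, 0.072], [0.6822, -0.0064, 0.072], [0.4895, -0.0007, 0.072]]
crate z.141 [[0.6789, 0.1979, 0.141], [0.6737, 0.0526, 0.141], [0.4999, 0.0572, 0.141], [0.5037, 0.2025, 0.141]]
roof z.266 [[0.6937, -0.006, 0.266], [0.4747, 0.0035, 0.266], [0.6847, -0.196, 0.266], [0.4667, -0.1857, 0.266]]
door z.246 [[0.4397, 0.2148, 0.246], [0.4528, 0.2157, 0.246], [0.4627, 0.0038, 0.246], [0.4763, 0.0034, 0.246]]
[[0.76850242 0.24404671 0.19      ]]
mug rim [[ 0.768 -0.038  0.1  ]
 [ 0.771  0.034  0.1  ]] pot [[ 0.34521033 -0.17003997  0.11      ]]
```

```bash
cat >> h.py <<'E'
XS=np.array([-.0425,-.9991,0]);YS=np.array([.9991,-.0425,0]);O=np.array([.5855,-.002,0]);Z=np.array([0,0,1.])
def W(x,y,z): return O+XS*x+YS*y+Z*z
def toS(p): p=np.asarray(p)-O; return np.array([p@XS,p@YS,p[2]])
def lean(a,d,flip=1):  # horizontal pushing dir d, lean a from vertical
    z=np.sin(a)*d-np.cos(a)*Z; y=flip*np.cross(Z,d); return R.from_matrix(np.c_[np.cross(y,z),y,z])
def plan(p,r,frm=None):
    s=status.observe(); p0=s['tcp_pos'];r0=R.from_rotvec(s['tcp_rot'])
    dr=(r0.inv()*r).as_rotvec()
    print('shift world',(p-p0).round(4),'shift tool now (units)',(r0.inv().apply(p-p0)/.04).round(2),'turn tool (units)',(dr*10).round(2))
E
python3 - <<'E'
from h import *
s=status.observe();r=R.from_rotvec(s['tcp_rot']);print(r.as_matrix().round(3))
d=load('wrist0.png');T=np.array(d['pose']);print('cam in tool',r.inv().apply(T[:3,3]-s['tcp_pos']).round(3), r.inv().apply(T[:3,2]).round(3))
for f in(1,-1):
  for a in(0,.8): plan(W(-.27,0,.25),lean(a,XS,f))
E
```

```text
[[-0.92   0.392 -0.001]
 [ 0.392  0.92  -0.002]
 [-0.    -0.002 -1.   ]]
cam in tool [ 0.073 -0.001 -0.128] [-0.291 -0.001  0.957]
shift world [ 0.3424 -0.3297  0.0056] shift tool now (units) [-11.11  -4.23  -0.13] turn tool (units) [-2.000e-02  1.000e-02  1.211e+01]
shift world [ 0.3424 -0.3297  0.0056] shift tool now (units) [-11.11  -4.23  -0.13] turn tool (units) [ 4.81 -6.97 11.43]
shift world [ 0.3424 -0.3297  0.0056] shift tool now (units) [-11.11  -4.23  -0.13] turn tool (units) [-1.000e-02 -2.000e-02 -1.931e+01]
shift world [ 0.3424 -0.3297  0.0056] shift tool now (units) [-11.11  -4.23  -0.13] turn tool (units) [  7.65   5.28 -18.13]
```

Call:
apply_moves(
  rows=[
    {"jaw": -1, "tx": -0.9, "ty": -0.35, "tz": -0.2},
    {"jaw": -1, "tx": -0.9, "ty": -0.35, "tz": -0.2},
    {"jaw": -1, "tx": -0.9, "ty": -0.35, "tz": -0.2},
    {"jaw": -1, "tx": -0.9, "ty": -0.35, "tz": -0.2},
    {"jaw": -1, "tx": -0.9, "ty": -0.35, "tz": -0.2},
    {"jaw": -1, "tx": -0.9, "ty": -0.35, "tz": -0.2},
    {"jaw": -1, "tx": -0.9, "ty": -0.35, "tz": -0.2},
    {"jaw": -1, "tx": -0.9, "ty": -0.35, "tz": -0.2},
    {"jaw": -1, "tx": -0.9, "ty": -0.35},
    {"jaw": -1, "tx": -0.9, "ty": -0.35},
  ],
)

```text
schema error: expected keys jaw, tx, ty, tz, rx, ry, rz
```

Call:
apply_moves(
  rows=[
    {"jaw": -1, "rz": 1},
    {"jaw": -1, "rz": 1},
    {"jaw": -1, "rz": 1},
    {"jaw": -1, "rz": 1},
    {"jaw": -1, "rz": 1},
    {"jaw": -1, "rz": 1},
    {"jaw": -1, "rz": 1},
    {"jaw": -1, "rz": 1},
    {"jaw": -1, "rz": 1},
    {"jaw": -1, "rz": 1},
  ],
)

```text
schema error: expected keys jaw, tx, ty, tz, rx, ry, rz
```

Run:
```python
from h import *
s=status.observe();print(s['clock'],s['tcp_pos'],toS(s['tcp_pos']),s['joint_positions'].round(2),s['ft_force'].round(1))
plan(W(-.29,0,.22),lean(0,XS)); plan(W(-.29,0,.22),lean(.8,XS))
```

```text
0.15 [0.25455211 0.597464   0.24440323] [-0.5848592  -0.35612726  0.24440323] [-1.19  0.62 -0.01  1.42  0.01  1.1  -0.04] [-0.9 -0.  -0.4]
shift world [ 0.3433 -0.3097 -0.0244] shift tool now (units) [-10.93  -3.76   0.62] turn tool (units) [-2.000e-02  1.000e-02  1.211e+01]
shift world [ 0.3433 -0.3097 -0.0244] shift tool now (units) [-10.93  -3.76   0.62] turn tool (units) [ 4.81 -6.97 11.43]
```

All keys are required in each row.

Call:
apply_moves(
  rows=[
    {"jaw": -1, "tx": -0.9, "ty": -0.35, "tz": -0.2, "rx": 0, "ry": 0, "rz": 0},
    {"jaw": -1, "tx": -0.9, "ty": -0.35, "tz": -0.2, "rx": 0, "ry": 0, "rz": 0},
    {"jaw": -1, "tx": -0.9, "ty": -0.35, "tz": -0.2, "rx": 0, "ry": 0, "rz": 0},
    {"jaw": -1, "tx": -0.9, "ty": -0.35, "tz": -0.2, "rx": 0, "ry": 0, "rz": 0},
    {"jaw": -1, "tx": -0.9, "ty": -0.35, "tz": -0.2, "rx": 0, "ry": 0, "rz": 0},
    {"jaw": -1, "tx": -0.9, "ty": -0.35, "tz": 0, "rx": 0, "ry": 0, "rz": 0},
    {"jaw": -1, "tx": -0.9, "ty": -0.35, "tz": 0, "rx": 0, "ry": 0, "rz": 0},
    {"jaw": -1, "tx": -0.9, "ty": -0.35, "tz": 0, "rx": 0, "ry": 0, "rz": 0},
    {"jaw": -1, "tx": -0.9, "ty": -0.35, "tz": 0, "rx": 0, "ry": 0, "rz": 0},
    {"jaw": -1, "tx": -0.9, "ty": -0.35, "tz": 0, "rx": 0, "ry": 0, "rz": 0},
  ],
)

```text
clock: 0.98
tcp_pos: [0.532, 0.3265, 0.2851]
tcp_rot: [-0.628, -3.078, 0.001]
ft_force: [-0.1, -0.1, 0.1]
opening: 0.0853
grip_force: 0.0
```

Call:
apply_moves(
  rows=[
    {"jaw": -1, "tx": 0, "ty": 0, "tz": 0, "rx": 0, "ry": 0, "rz": 1},
    {"jaw": -1, "tx": 0, "ty": 0, "tz": 0, "rx": 0, "ry": 0, "rz": 1},
    {"jaw": -1, "tx": 0, "ty": 0, "tz": 0, "rx": 0, "ry": 0, "rz": 1},
    {"jaw": -1, "tx": 0, "ty": 0, "tz": 0, "rx": 0, "ry": 0, "rz": 1},
    {"jaw": -1, "tx": 0, "ty": 0, "tz": 0, "rx": 0, "ry": 0, "rz": 1},
    {"jaw": -1, "tx": 0, "ty": 0, "tz": 0, "rx": 0, "ry": 0, "rz": 1},
    {"jaw": -1, "tx": 0, "ty": 0, "tz": 0, "rx": 0, "ry": 0, "rz": 1},
    {"jaw": -1, "tx": 0, "ty": 0, "tz": 0, "rx": 0, "ry": 0, "rz": 1},
    {"jaw": -1, "tx": 0, "ty": 0, "tz": 0, "rx": 0, "ry": 0, "rz": 1},
    {"jaw": -1, "tx": 0, "ty": 0, "tz": 0, "rx": 0, "ry": 0, "rz": 1},
  ],
)

```text
clock: 1.82
tcp_pos: [0.5308, 0.328, 0.2848]
tcp_rot: [-2.033, -2.395, 0.002]
ft_force: [-0.1, 0.0, -0.1]
opening: 0.0855
grip_force: 0.0
```

```bash
cat >> h.py <<'E'
def show():
    s=status.observe();print(round(s['clock'],2),'S',toS(s['tcp_pos']).round(4),'q',s['joint_positions'].round(2),'F',s['ft_force'].round(1),'open',s['opening'].round(3)); return s
E
python3 - <<'E'
from h import *
show()
plan(W(-.29,0,.22),lean(0,XS)); plan(W(-.29,0,.22),lean(.8,XS))
E
```

```text
Traceback (most recent call last):
  File "h.py", line 32, in show
    s=status.observe();print(round(s['clock'],2),'S',toS(s['tcp_pos']).round(4),'q',s['joint_positions'].round(2),'F',s['ft_force'].round(1),'open',s['opening'].round(3)); return s
                                                                                                                                                    ^^^^^^^^^^^^^^^^^^
AttributeError: 'float' object has no attribute 'round'
```

Call:
apply_moves(
  rows=[
    {"jaw": -1, "tx": 0, "ty": 0, "tz": 0, "rx": 0, "ry": 0, "rz": 1},
    {"jaw": -1, "tx": 0, "ty": 0, "tz": 0, "rx": 0, "ry": 0, "rz": 1},
    {"jaw": -1, "tx": 0, "ty": 0, "tz": 0, "rx": 0, "ry": -1, "rz": 0},
    {"jaw": -1, "tx": 0, "ty": 0, "tz": 0, "rx": 0, "ry": -1, "rz": 0},
    {"jaw": -1, "tx": 0, "ty": 0, "tz": 0, "rx": 0, "ry": -1, "rz": 0},
    {"jaw": -1, "tx": 0, "ty": 0, "tz": 0, "rx": 0, "ry": -1, "rz": 0},
    {"jaw": -1, "tx": 0, "ty": 0, "tz": 0, "rx": 0, "ry": -1, "rz": 0},
    {"jaw": -1, "tx": 0, "ty": 0, "tz": 0, "rx": 0, "ry": -1, "rz": 0},
    {"jaw": -1, "tx": 0, "ty": 0, "tz": 0, "rx": 0, "ry": -1, "rz": 0},
    {"jaw": -1, "tx": 0, "ty": 0, "tz": 0, "rx": 0, "ry": -1, "rz": 0},
  ],
)

```text
clock: 2.65
tcp_pos: [0.5308, 0.329, 0.2851]
tcp_rot: [1.778, 1.724, -0.756]
ft_force: [0.1, 0.8, -0.9]
opening: 0.0856
grip_force: 0.0
```

```bash
sed -i "s/s\['opening'\].round(3)/s['opening']/" h.py
python3 - <<'E'
from h import *
show()
plan(W(-.27,0,.105),lean(.8,XS))
E
```

```text
2.65 S [-0.3283 -0.0687  0.2851] q [-1.03  0.89  0.52  1.1   0.24  1.73 -0.64] F [ 0.1  0.8 -0.9] open 0.08555262950860386
shift world [ 0.0661 -0.0612 -0.1801] shift tool now (units) [2.22 1.7  4.19] turn tool (units) [0.08 0.04 0.08]
```

Call:
apply_moves(
  rows=[
    {"jaw": -1, "tx": 0, "ty": 0.85, "tz": 0, "rx": 0, "ry": 0, "rz": 0},
    {"jaw": -1, "tx": 0, "ty": 0.85, "tz": 0, "rx": 0, "ry": 0, "rz": 0},
    {"jaw": -1, "tx": 0.44, "ty": 0, "tz": 0.84, "rx": 0, "ry": 0, "rz": 0},
    {"jaw": -1, "tx": 0.44, "ty": 0, "tz": 0.84, "rx": 0, "ry": 0, "rz": 0},
    {"jaw": -1, "tx": 0.44, "ty": 0, "tz": 0.84, "rx": 0, "ry": 0, "rz": 0},
    {"jaw": -1, "tx": 0.44, "ty": 0, "tz": 0.84, "rx": 0, "ry": 0, "rz": 0},
    {"jaw": -1, "tx": 0.44, "ty": 0, "tz": 0.84, "rx": 0, "ry": 0, "rz": 0},
    {"jaw": -1, "tx": 0, "ty": 0, "tz": 0, "rx": 0, "ry": 0, "rz": 0},
  ],
)

```text
clock: 3.32
tcp_pos: [0.5924, 0.2625, 0.0971]
tcp_rot: [1.78, 1.726, -0.776]
ft_force: [-1.6, -1.1, -1.7]
opening: 0.0849
grip_force: 0.0
```

Run:
```python
from h import *
show()
plan(W(0,0,.105),lean(.8,XS))
grab('scene','s1.png')
```

```text
3.32 S [-0.2646 -0.0043  0.0971] q [-0.91  1.09  0.48  1.21  0.21  1.4  -0.68] F [-1.6 -1.1 -1.7] open 0.08491634699639616
shift world [-0.0069 -0.2645  0.0079] shift tool now (units) [-4.71  0.07  4.65] turn tool (units) [-0.06  0.09  0.14]
```

View pics/s1.png

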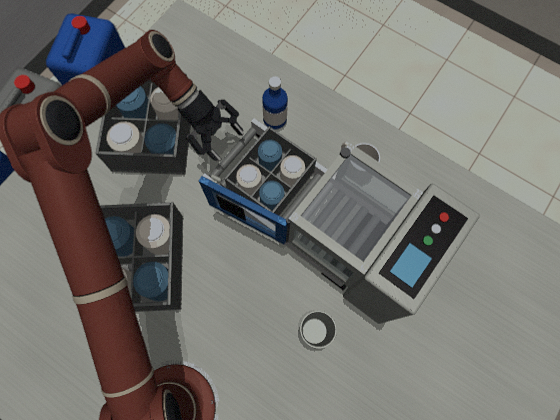

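Call:
apply_moves(
  rows=[
    {"jaw": -1, "tx": -0.27, "ty": 0.01, "tz": 0.25, "rx": 0, "ry": 0, "rz": 0},
    {"jaw": -1, "tx": -0.27, "ty": 0.01, "tz": 0.25, "rx": 0, "ry": 0, "rz": 0},
    {"jaw": -1, "tx": -0.18, "ty": 0.01, "tz": 0.17, "rx": 0, "ry": 0, "rz": 0},
    {"jaw": -1, "tx": -0.18, "ty": 0.01, "tz": 0.17, "rx": 0, "ry": 0, "rz": 0},
    {"jaw": -1, "tx": -0.18, "ty": 0.01, "tz": 0.17, "rx": 0, "ry": 0, "rz": 0},
    {"jaw": -1, "tx": -0.18, "ty": 0.01, "tz": 0.17, "rx": 0, "ry": 0, "rz": 0},
    {"jaw": -1, "tx": -0.18, "ty": 0.01, "tz": 0.17, "rx": 0, "ry": 0, "rz": 0},
    {"jaw": -1, "tx": -0.18, "ty": 0.01, "tz": 0.17, "rx": 0, "ry": 0, "rz": 0},
    {"jaw": -1, "tx": -0.18, "ty": 0.01, "tz": 0.17, "rx": 0, "ry": 0, "rz": 0},
    {"jaw": -1, "tx": -0.18, "ty": 0.01, "tz": 0.17, "rx": 0, "ry": 0, "rz": 0},
  ],
)

```text
clock: 4.2
tcp_pos: [0.5974, 0.1572, 0.1098]
tcp_rot: [1.782, 1.727, -0.754]
ft_force: [-1.4, 1.4, -1.3]
opening: 0.0852
grip_force: 1.2
```

Run:
```python
from h import *
show()
plan(W(0.02,0,.105),lean(.8,XS))
```

```text
4.2 S [-0.1596  0.0051  0.1098] q [-0.84  1.    0.52  1.43  0.28  1.2  -0.64] F [-1.4  1.4 -1.3] open 0.08522902893306053
shift world [-0.0128 -0.1792 -0.0048] shift tool now (units) [-3.04 -0.18  3.3 ] turn tool (units) [ 0.07 -0.    0.08]
```

Call:
apply_moves(
  rows=[
    {"jaw": -1, "tx": -0.17, "ty": -0.01, "tz": 0.18, "rx": 0, "ry": 0, "rz": 0},
    {"jaw": -1, "tx": -0.17, "ty": -0.01, "tz": 0.18, "rx": 0, "ry": 0, "rz": 0},
    {"jaw": -1, "tx": -0.17, "ty": -0.01, "tz": 0.18, "rx": 0, "ry": 0, "rz": 0},
    {"jaw": -1, "tx": -0.17, "ty": -0.01, "tz": 0.18, "rx": 0, "ry": 0, "rz": 0},
    {"jaw": -1, "tx": -0.17, "ty": -0.01, "tz": 0.18, "rx": 0, "ry": 0, "rz": 0},
    {"jaw": -1, "tx": -0.17, "ty": -0.01, "tz": 0.18, "rx": 0, "ry": 0, "rz": 0},
    {"jaw": -1, "tx": -0.17, "ty": -0.01, "tz": 0.18, "rx": 0, "ry": 0, "rz": 0},
    {"jaw": -1, "tx": -0.17, "ty": -0.01, "tz": 0.18, "rx": 0, "ry": 0, "rz": 0},
    {"jaw": -1, "tx": -0.17, "ty": -0.01, "tz": 0.18, "rx": 0, "ry": 0, "rz": 0},
    {"jaw": -1, "tx": -0.17, "ty": -0.01, "tz": 0.18, "rx": 0, "ry": 0, "rz": 0},
  ],
)

```text
clock: 5.03
tcp_pos: [0.5905, 0.0583, 0.1088]
tcp_rot: [1.782, 1.726, -0.753]
ft_force: [1.0, 2.0, 1.5]
opening: 0.0856
grip_force: 0.8
```

Run:
```python
from h import *
show()
plan(W(0.02,0,.105),lean(.8,XS))
```

```text
5.03 S [-0.0604  0.0024  0.1088] q [-0.76  0.95  0.55  1.61  0.34  1.01 -0.61] F [1.  2.  1.5] open 0.08562589938470498
shift world [-0.0058 -0.0802 -0.0038] shift tool now (units) [-1.33 -0.08  1.51] turn tool (units) [0.08 0.   0.07]
```

Call:
apply_moves(
  rows=[
    {"jaw": -1, "tx": -0.17, "ty": -0.01, "tz": 0.18, "rx": 0, "ry": 0, "rz": 0},
    {"jaw": -1, "tx": -0.17, "ty": -0.01, "tz": 0.18, "rx": 0, "ry": 0, "rz": 0},
    {"jaw": -1, "tx": -0.17, "ty": -0.01, "tz": 0.18, "rx": 0, "ry": 0, "rz": 0},
    {"jaw": -1, "tx": -0.17, "ty": -0.01, "tz": 0.18, "rx": 0, "ry": 0, "rz": 0},
    {"jaw": -1, "tx": -0.17, "ty": -0.01, "tz": 0.18, "rx": 0, "ry": 0, "rz": 0},
    {"jaw": -1, "tx": -0.17, "ty": -0.01, "tz": 0.18, "rx": 0, "ry": 0, "rz": 0},
    {"jaw": -1, "tx": -0.09, "ty": -0.01, "tz": 0.09, "rx": 0, "ry": 0, "rz": 0},
    {"jaw": -1, "tx": -0.09, "ty": 0, "tz": 0.09, "rx": 0, "ry": 0, "rz": 0},
  ],
)

```text
clock: 5.7
tcp_pos: [0.5846, -0.0117, 0.1081]
tcp_rot: [1.783, 1.725, -0.756]
ft_force: [-1.3, 1.7, 1.3]
opening: 0.0858
grip_force: 1.4
```

Run:
```python
from h import *
show()
plan(W(0.02,0,.105),lean(.8,XS))
d=grab('top','t2.png')
im=d['image'][95:245,195:395,::-1]
cv2.imwrite('pics/zt2.png',cv2.resize(im,(800,600),interpolation=cv2.INTER_CUBIC))
```

```text
5.7 S [ 0.0097 -0.0005  0.1081] q [-0.69  0.93  0.58  1.7   0.39  0.89 -0.58] F [-1.3  1.7  1.3] open 0.08580901916432176
shift world [ 0.0001 -0.0103 -0.0031] shift tool now (units) [-0.12  0.01  0.24] turn tool (units) [0.05 0.01 0.07]
```

View pics/zt2.png

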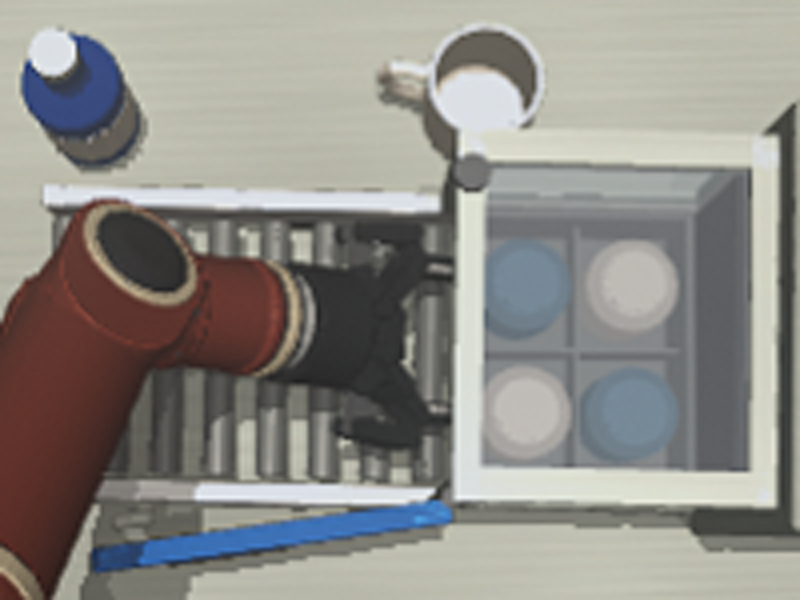

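The crate is mostly in the bay, its front rim at zoomed column ~693 and its cups visible through the roof; the bystanders are untouched. I push on slowly until the stop is felt.

Call:
apply_moves(
  rows=[
    {"jaw": -1, "tx": -0.08, "ty": 0, "tz": 0.1, "rx": 0, "ry": 0, "rz": 0},
    {"jaw": -1, "tx": -0.08, "ty": 0, "tz": 0.1, "rx": 0, "ry": 0, "rz": 0},
    {"jaw": -1, "tx": -0.05, "ty": 0, "tz": 0.06, "rx": 0, "ry": 0, "rz": 0},
    {"jaw": -1, "tx": 0, "ty": 0, "tz": 0, "rx": 0, "ry": 0, "rz": 0},
  ],
)

```text
clock: 6.08
tcp_pos: [0.5862, -0.0192, 0.1066]
tcp_rot: [1.783, 1.731, -0.746]
ft_force: [-1.5, 11.0, 7.3]
opening: 0.085
grip_force: 5.3
```

Run:
```python
from h import *
show()
t=load('t2.png');print([toS(p).round(3) for p in onz(t,[(693/4+195-.4,340/4+95-.4)],.141)])
```

```text
6.08 S [0.0171 0.0014 0.1066] q [-0.68  0.93  0.58  1.71  0.4   0.87 -0.58] F [-1.5 11.   7.3] open 0.08504351674656008
[array([0.165, 0.001, 0.141])]
```

Call:
apply_moves(
  rows=[
    {"jaw": -1, "tx": -0.05, "ty": 0, "tz": 0.06, "rx": 0, "ry": 0, "rz": 0},
    {"jaw": -1, "tx": 0, "ty": 0, "tz": 0, "rx": 0, "ry": 0, "rz": 0},
    {"jaw": -1, "tx": 0, "ty": 0, "tz": 0, "rx": 0, "ry": 0, "rz": 0},
  ],
)

```text
clock: 6.33
tcp_pos: [0.5872, -0.0195, 0.1064]
tcp_rot: [1.782, 1.734, -0.74]
ft_force: [-0.9, 16.5, 10.2]
opening: 0.0855
grip_force: 8.1
```

Run:
```python
from h import *
show()
d=grab('top','t3.png')
im=d['image'][95:245,195:395,::-1]
cv2.imwrite('pics/zt3.png',cv2.resize(im,(800,600),interpolation=cv2.INTER_CUBIC))
```

```text
6.33 S [0.0174 0.0025 0.1064] q [-0.67  0.93  0.58  1.71  0.4   0.87 -0.57] F [-0.9 16.5 10.2] open 0.08549636219070844
```

View pics/zt3.png

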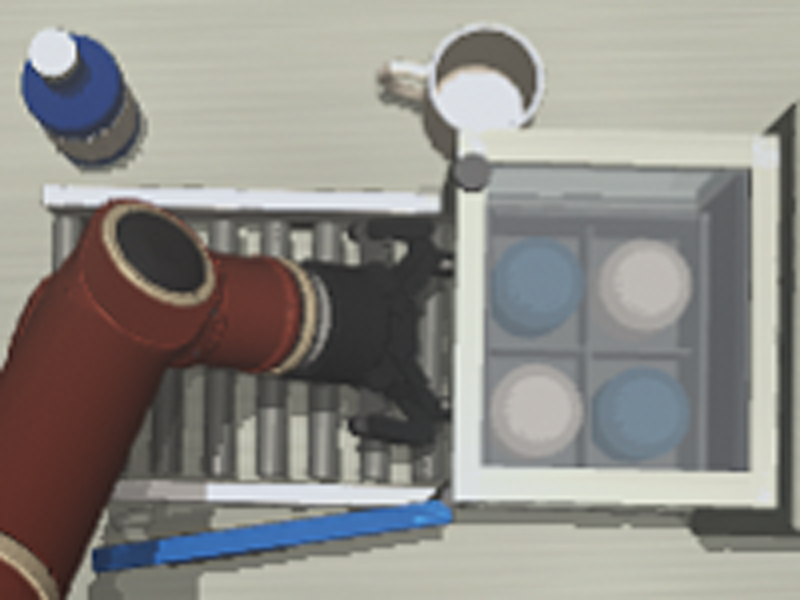

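The crate is at the stop: its front rim is at column ~705, it is square, and the force rises with no motion. I now back the fingers out, then go round to the door's outer face.

Call:
apply_moves(
  rows=[
    {"jaw": -1, "tx": 0.18, "ty": 0, "tz": -0.18, "rx": 0, "ry": 0, "rz": 0},
    {"jaw": -1, "tx": 0.36, "ty": 0, "tz": -0.36, "rx": 0, "ry": 0, "rz": 0},
    {"jaw": -1, "tx": 0.7, "ty": 0, "tz": -0.68, "rx": 0, "ry": 0, "rz": 0},
    {"jaw": -1, "tx": 0.7, "ty": 0, "tz": -0.7, "rx": 0, "ry": 0, "rz": 0},
    {"jaw": -1, "tx": 0.5, "ty": 0, "tz": -0.85, "rx": 0, "ry": 0, "rz": 0},
    {"jaw": 1, "tx": 0.3, "ty": 0, "tz": -0.9, "rx": 0, "ry": 0, "rz": 0},
    {"jaw": 1, "tx": 0, "ty": 0, "tz": -1, "rx": 0, "ry": 0, "rz": 0},
    {"jaw": 1, "tx": 0, "ty": 0, "tz": -1, "rx": 0, "ry": 0, "rz": 0},
    {"jaw": 1, "tx": -0.5, "ty": 0, "tz": -0.8, "rx": 0, "ry": 0, "rz": 0},
    {"jaw": 1, "tx": -0.5, "ty": 0, "tz": -0.8, "rx": 0, "ry": 0, "rz": 0},
  ],
)

```text
clock: 7.22
tcp_pos: [0.5924, 0.2323, 0.2593]
tcp_rot: [1.778, 1.729, -0.756]
ft_force: [1.0, 0.1, -0.7]
opening: 0.0257
grip_force: 0.0
```

```bash
cat >> h.py <<'E'
H=W(0,-.108,0)
def rot(v,t): return R.from_rotvec([0,0,t]).apply(v)
def tcp_at(th,r,off,z=.165): return H+r*rot(YS,th)-off*rot(XS,th)+Z*z
E
python3 - <<'E'
from h import *
show()
P=tcp_at(1.724,.175,.07); print(P)
r=lean(.8,rot(XS,.95))
plan(P+[0,0,.2],r); plan(P,r)
E
```

```text
7.22 S [-0.2344 -0.003   0.2593] q [-0.9   0.89  0.54  1.19  0.28  1.56 -0.55] F [ 1.   0.1 -0.7] open 0.025651818992768766
[0.38869389 0.16878703 0.165     ]
shift world [-0.2037 -0.0635  0.1057] shift tool now (units) [-3.1  -5.05 -0.58] turn tool (units) [-6.74  0.   -6.5 ]
shift world [-0.2037 -0.0635 -0.0943] shift tool now (units) [ 0.5  -5.04  2.9 ] turn tool (units) [-6.74  0.   -6.5 ]
```

Call:
apply_moves(
  rows=[
    {"jaw": 1, "tx": -0.7, "ty": 0, "tz": -0.7, "rx": 0, "ry": 0, "rz": 0},
    {"jaw": 1, "tx": -0.7, "ty": 0, "tz": -0.7, "rx": 0, "ry": 0, "rz": 0},
    {"jaw": 1, "tx": -0.7, "ty": 0, "tz": -0.6, "rx": 0, "ry": 0, "rz": 0},
    {"jaw": 1, "tx": 0, "ty": -1, "tz": 0, "rx": 0, "ry": 0, "rz": 0},
    {"jaw": 1, "tx": 0, "ty": -1, "tz": 0, "rx": 0, "ry": 0, "rz": 0},
    {"jaw": 1, "tx": 0, "ty": -1, "tz": 0, "rx": 0, "ry": 0, "rz": 0},
    {"jaw": 1, "tx": 0, "ty": -1, "tz": 0, "rx": 0, "ry": 0, "rz": 0},
    {"jaw": 1, "tx": 0, "ty": -1, "tz": 0, "rx": 0, "ry": 0, "rz": 0},
    {"jaw": 1, "tx": 0, "ty": 0, "tz": 0, "rx": 0, "ry": 0, "rz": 0},
  ],
)

```text
clock: 7.97
tcp_pos: [0.3867, 0.2371, 0.3743]
tcp_rot: [1.775, 1.737, -0.76]
ft_force: [-0.6, 1.3, -0.2]
opening: -0.0003
grip_force: 0.0
```

Call:
apply_moves(
  rows=[
    {"jaw": 1, "tx": 0, "ty": 0, "tz": 0, "rx": -0.84, "ry": 0, "rz": -0.81},
    {"jaw": 1, "tx": 0, "ty": 0, "tz": 0, "rx": -0.84, "ry": 0, "rz": -0.81},
    {"jaw": 1, "tx": 0, "ty": 0, "tz": 0, "rx": -0.84, "ry": 0, "rz": -0.81},
    {"jaw": 1, "tx": 0, "ty": 0, "tz": 0, "rx": -0.84, "ry": 0, "rz": -0.81},
    {"jaw": 1, "tx": 0, "ty": 0, "tz": 0, "rx": -0.84, "ry": 0, "rz": -0.81},
    {"jaw": 1, "tx": 0, "ty": 0, "tz": 0, "rx": -0.84, "ry": 0, "rz": -0.81},
    {"jaw": 1, "tx": 0, "ty": 0, "tz": 0, "rx": -0.84, "ry": 0, "rz": -0.81},
    {"jaw": 1, "tx": 0, "ty": 0, "tz": 0, "rx": -0.84, "ry": 0, "rz": -0.81},
    {"jaw": 1, "tx": 0, "ty": 0, "tz": 0, "rx": 0, "ry": 0, "rz": 0},
  ],
)

```text
clock: 8.72
tcp_pos: [0.392, 0.2327, 0.375]
tcp_rot: [0.775, 2.234, -0.328]
ft_force: [-0.5, -0.4, 0.2]
opening: -0.0003
grip_force: 0.0
```

Run:
```python
from h import *
print(show()['tcp_pos'])
P=tcp_at(1.724,.175,.07)
r=lean(.8,rot(XS,.95))
plan(P,r)
```

```text
8.72 S [-0.2263 -0.2033  0.375 ] q [-1.39  0.24  0.42  1.97  0.78  1.17 -0.48] F [-0.5 -0.4  0.2] open -0.00033416522247947217
[0.39195756 0.23274131 0.37495655]
shift world [-0.0033 -0.064  -0.21  ] shift tool now (units) [ 3.12 -1.31  4.32] turn tool (units) [-0.03  0.01 -0.03]
```

Call:
apply_moves(
  rows=[
    {"jaw": 1, "tx": 0.52, "ty": -0.22, "tz": 0.72, "rx": 0, "ry": 0, "rz": 0},
    {"jaw": 1, "tx": 0.52, "ty": -0.22, "tz": 0.72, "rx": 0, "ry": 0, "rz": 0},
    {"jaw": 1, "tx": 0.52, "ty": -0.22, "tz": 0.72, "rx": 0, "ry": 0, "rz": 0},
    {"jaw": 1, "tx": 0.52, "ty": -0.22, "tz": 0.72, "rx": 0, "ry": 0, "rz": 0},
    {"jaw": 1, "tx": 0.52, "ty": -0.22, "tz": 0.72, "rx": 0, "ry": 0, "rz": 0},
    {"jaw": 1, "tx": 0.52, "ty": -0.22, "tz": 0.72, "rx": 0, "ry": 0, "rz": 0},
    {"jaw": 1, "tx": 0, "ty": 0, "tz": 0, "rx": 0, "ry": 0, "rz": 0},
  ],
)

```text
clock: 9.3
tcp_pos: [0.3888, 0.1683, 0.1603]
tcp_rot: [0.773, 2.231, -0.346]
ft_force: [0.2, -1.0, -0.2]
opening: -0.0002
grip_force: 0.0
```

```bash
cat >> h.py <<'E'
def seq(pts):  # pts: list of (P,R); print per-step tool rows
    s=status.observe(); p0=s['tcp_pos'];r0=R.from_rotvec(s['tcp_rot'])
    for p,r in pts:
        print((r0.inv().apply(p-p0)/.04).round(2),((r0.inv()*r).as_rotvec()*10).round(2)); p0,r0=p,r
E
python3 - <<'E'
from h import *
print(show()['tcp_pos'])
# door th from 1.724 to 0.85 pushing at r .175->.16, tool yaw .95->.7
N=10
L=[(tcp_at(1.724,.175,.035),lean(.8,rot(XS,.95)))]
for i in range(1,N+1):
    th=1.724-i*.08; L.append((tcp_at(th,.175-.001*i,.028),lean(.8,rot(XS,.95-.025*i))))
seq(L)
grab('scene','s4.png')
E
```

```text
9.3 S [-0.1618 -0.2037  0.1603] q [-1.33  0.61  0.51  2.36  1.17  0.57 -1.11] F [ 0.2 -1.  -0.2] open -0.00020536598195844034
[0.38882514 0.16826192 0.16032674]
[-0.51  0.62  0.35] [-0.15  0.06  0.02]
[-0.25  0.38  0.26] [0.18 0.   0.17]
[-0.17  0.24  0.18] [0.18 0.   0.17]
[-0.18  0.23  0.19] [0.18 0.   0.17]
[-0.19  0.21  0.2 ] [ 0.18 -0.    0.17]
[-0.2   0.19  0.2 ] [ 0.18 -0.    0.17]
[-0.2   0.18  0.21] [0.18 0.   0.17]
[-0.21  0.16  0.21] [0.18 0.   0.17]
[-0.21  0.14  0.22] [ 0.18 -0.    0.17]
[-0.22  0.13  0.22] [0.18 0.   0.17]
[-0.22  0.11  0.23] [ 0.18 -0.    0.17]
```

View pics/s4.png

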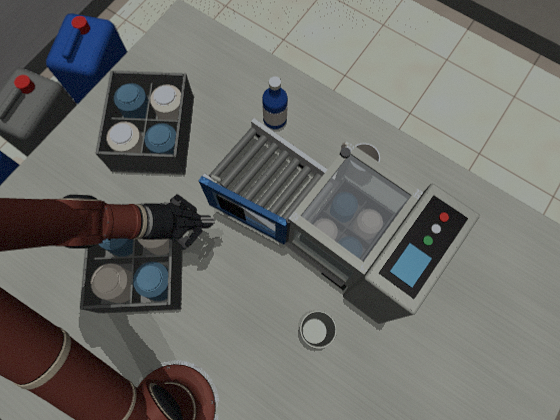

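The crate is in the bay with the rollers clear, and the gripper tip at (212,222) is at the door's outer face near its free edge. Now I swing the door.

Call:
apply_moves(
  rows=[
    {"jaw": 1, "tx": -0.5, "ty": 0.6, "tz": 0.35, "rx": 0, "ry": 0, "rz": 0},
    {"jaw": 1, "tx": -0.25, "ty": 0.38, "tz": 0.26, "rx": 0.18, "ry": 0, "rz": 0.17},
    {"jaw": 1, "tx": -0.17, "ty": 0.24, "tz": 0.18, "rx": 0.18, "ry": 0, "rz": 0.17},
    {"jaw": 1, "tx": -0.18, "ty": 0.23, "tz": 0.19, "rx": 0.18, "ry": 0, "rz": 0.17},
    {"jaw": 1, "tx": -0.19, "ty": 0.21, "tz": 0.2, "rx": 0.18, "ry": 0, "rz": 0.17},
    {"jaw": 1, "tx": -0.2, "ty": 0.19, "tz": 0.2, "rx": 0.18, "ry": 0, "rz": 0.17},
    {"jaw": 1, "tx": -0.2, "ty": 0.18, "tz": 0.21, "rx": 0.18, "ry": 0, "rz": 0.17},
  ],
)

```text
clock: 9.93
tcp_pos: [0.5148, 0.1742, 0.1731]
tcp_rot: [0.95, 2.178, -0.393]
ft_force: [-0.0, 0.6, 0.4]
opening: -0.0005
grip_force: 0.3
```

```bash
cat >> h.py <<'E'
def door(f):  # door angle from blue top edge in the top view
    d=grab('top',f); hsv=cv2.cvtColor(d['image'],cv2.COLOR_RGB2HSV)
    m=cv2.inRange(hsv,(100,120,60),(120,255,255)); m[:,:215]=0;m[:125]=0;m[250:]=0;m[:,390:]=0
    n,l,st,c=cv2.connectedComponentsWithStats(m); i=1+np.argmax(st[1:,4])
    ys,xs=np.where(l==i); p=onz(d,np.c_[xs,ys],.246); r=[toS(q) for q in p[::3]]; r=np.array(r)-[0,-.108,0]
    far=r[np.hypot(r[:,0],r[:,1])>.15]; m_=far.mean(0) if len(far) else r.mean(0)
    print('blue px',len(ys),'box',st[i,:4],'theta~',np.arctan2(-m_[0],m_[1]).round(3),'far r',np.hypot(r[:,0],r[:,1]).max().round(3))
E
python3 - <<'E'
from h import *
print(show()['tcp_pos']);door('t5.png')
N=9
L=[]
for i in range(0,N+1):
    th=1.724-.4-i*.09; L.append((tcp_at(th,.168-.001*i,.028),lean(.8,rot(XS,.8-.03*i))))
seq(L)
E
```

```text
9.93 S [-0.173  -0.0781  0.1731] q [-1.07  0.66  0.46  2.05  0.94  0.67 -0.76] F [-0.   0.6  0.4] open -0.0004958424106013989
[0.51480118 0.17418472 0.17313971]
blue px 579 box [222 186  84  39] theta~ 1.245 far r 0.216
[ 0.37 -0.38 -0.06] [ 0.01  0.03 -0.14]
[-0.22  0.21  0.23] [0.22 0.   0.21]
[-0.23  0.19  0.23] [ 0.22 -0.    0.21]
[-0.23  0.17  0.24] [0.22 0.   0.21]
[-0.24  0.15  0.25] [0.22 0.   0.21]
[-0.24  0.12  0.25] [ 0.22 -0.    0.21]
[-0.25  0.1   0.25] [ 0.22 -0.    0.21]
[-0.25  0.08  0.26] [0.22 0.   0.21]
[-0.25  0.06  0.26] [0.22 0.   0.21]
[-0.25  0.04  0.26] [0.22 0.   0.21]
```

Run:
```python
from h import *
L=[]
for i in range(1,13):
    th=1.2-i*.08; L.append((tcp_at(th,.172-.0015*i,.035,.172),lean(.8,rot(XS,.8-.045*i))))
seq(L)
```

```text
[-0.12  0.11  0.21] [0.33 0.03 0.18]
[-0.22  0.14  0.22] [ 0.32 -0.    0.31]
[-0.22  0.13  0.22] [ 0.32 -0.    0.31]
[-0.22  0.12  0.23] [ 0.32 -0.    0.31]
[-0.22  0.1   0.23] [0.32 0.   0.31]
[-0.22  0.09  0.23] [0.32 0.   0.31]
[-0.22  0.08  0.23] [ 0.32 -0.    0.31]
[-0.22  0.07  0.23] [ 0.32 -0.    0.31]
[-0.22  0.06  0.23] [ 0.32 -0.    0.31]
[-0.22  0.05  0.22] [0.32 0.   0.31]
[-0.22  0.04  0.22] [0.32 0.   0.31]
[-0.22  0.02  0.22] [ 0.32 -0.    0.31]
```

Call:
apply_moves(
  rows=[
    {"jaw": 1, "tx": -0.18, "ty": 0.14, "tz": 0.22, "rx": 0.32, "ry": 0, "rz": 0.25},
    {"jaw": 1, "tx": -0.22, "ty": 0.14, "tz": 0.22, "rx": 0.32, "ry": 0, "rz": 0.31},
    {"jaw": 1, "tx": -0.22, "ty": 0.13, "tz": 0.22, "rx": 0.32, "ry": 0, "rz": 0.31},
    {"jaw": 1, "tx": -0.22, "ty": 0.12, "tz": 0.23, "rx": 0.32, "ry": 0, "rz": 0.31},
    {"jaw": 1, "tx": -0.22, "ty": 0.1, "tz": 0.23, "rx": 0.32, "ry": 0, "rz": 0.31},
    {"jaw": 1, "tx": -0.22, "ty": 0.09, "tz": 0.23, "rx": 0.32, "ry": 0, "rz": 0.31},
    {"jaw": 1, "tx": -0.22, "ty": 0.08, "tz": 0.23, "rx": 0.32, "ry": 0, "rz": 0.31},
    {"jaw": 1, "tx": -0.22, "ty": 0.07, "tz": 0.23, "rx": 0.32, "ry": 0, "rz": 0.31},
  ],
)

```text
clock: 10.65
tcp_pos: [0.5979, 0.1123, 0.1716]
tcp_rot: [1.336, 2.013, -0.563]
ft_force: [0.3, 1.4, 0.4]
opening: -0.0
grip_force: 0.3
```

Run:
```python
from h import *
s=show();door('t6.png')
q=toS(s['tcp_pos'])+[0,.108,0];print('r,ang',np.hypot(q[0],q[1]),np.arctan2(-q[0],q[1]))
print('yaw z',R.from_rotvec(s['tcp_rot']).as_matrix()[:,2])
L=[]
for i in range(1,11):
    th=.56-i*.045; L.append((tcp_at(th,.16-.001*i,.033,.168),lean(.8,rot(XS,.44-.04*i))))
seq(L)
```

```text
10.65 S [-0.1147  0.0075  0.1716] q [-0.82  0.77  0.42  1.75  0.68  0.89 -0.59] F [0.3 1.4 0.4] open -9.349291164687592e-06
blue px 542 box [256 144  50  78] theta~ 0.615 far r 0.215
r,ang 0.16278857302954464 0.7818111782529437
yaw z [ 0.27949798 -0.65999536 -0.69734282]
[-0.02  0.05  0.18] [0.28 0.03 0.23]
[-0.12  0.03  0.13] [ 0.29 -0.    0.28]
[-0.12  0.03  0.13] [0.29 0.   0.28]
[-0.12  0.03  0.13] [0.29 0.   0.28]
[-0.12  0.03  0.12] [0.29 0.   0.28]
[-0.12  0.02  0.12] [ 0.29 -0.    0.28]
[-0.12  0.02  0.12] [0.29 0.   0.28]
[-0.12  0.02  0.12] [ 0.29 -0.    0.28]
[-0.12  0.02  0.12] [0.29 0.   0.28]
[-0.12  0.02  0.12] [0.29 0.   0.28]
```

Call:
apply_moves(
  rows=[
    {"jaw": 1, "tx": -0.1, "ty": 0.02, "tz": 0.15, "rx": 0.29, "ry": 0, "rz": 0.28},
    {"jaw": 1, "tx": -0.12, "ty": 0.03, "tz": 0.13, "rx": 0.29, "ry": 0, "rz": 0.28},
    {"jaw": 1, "tx": -0.12, "ty": 0.03, "tz": 0.13, "rx": 0.29, "ry": 0, "rz": 0.28},
    {"jaw": 1, "tx": -0.12, "ty": 0.03, "tz": 0.13, "rx": 0.29, "ry": 0, "rz": 0.28},
    {"jaw": 1, "tx": -0.12, "ty": 0.02, "tz": 0.12, "rx": 0.29, "ry": 0, "rz": 0.28},
    {"jaw": 1, "tx": -0.12, "ty": 0.02, "tz": 0.12, "rx": 0.29, "ry": 0, "rz": 0.28},
    {"jaw": 1, "tx": -0.12, "ty": 0.02, "tz": 0.12, "rx": 0.29, "ry": 0, "rz": 0.28},
    {"jaw": 1, "tx": -0.12, "ty": 0.02, "tz": 0.12, "rx": 0.29, "ry": 0, "rz": 0.28},
    {"jaw": 1, "tx": -0.12, "ty": 0.02, "tz": 0.12, "rx": 0.29, "ry": 0, "rz": 0.28},
  ],
)

```text
clock: 11.45
tcp_pos: [0.6196, 0.0542, 0.1685]
tcp_rot: [1.713, 1.779, -0.727]
ft_force: [0.9, 1.2, 0.7]
opening: 0.0001
grip_force: 0.3
```

Run:
```python
from h import *
s=show();door('t7.png')
q=toS(s['tcp_pos'])+[0,.108,0];print('r,ang',np.hypot(q[0],q[1]),np.arctan2(-q[0],q[1]))
plan(tcp_at(0,.148,.03,.166),lean(.8,XS))
```

```text
11.45 S [-0.0576  0.0317  0.1685] q [-0.68  0.86  0.43  1.54  0.49  1.12 -0.59] F [0.9 1.2 0.7] open 5.215940915740374e-05
blue px 600 box [288 131  19  90] theta~ 0.212 far r 0.215
r,ang 0.1511295355733932 0.39089039561843164
shift world [ 0.0063 -0.0251 -0.003 ] shift tool now (units) [-0.39  0.14  0.51] turn tool (units) [0.53 0.03 0.53]
```

Call:
apply_moves(
  rows=[
    {"jaw": 1, "tx": -0.08, "ty": 0.02, "tz": 0.09, "rx": 0.1, "ry": 0, "rz": 0.1},
    {"jaw": 1, "tx": -0.08, "ty": 0.02, "tz": 0.09, "rx": 0.1, "ry": 0, "rz": 0.1},
    {"jaw": 1, "tx": -0.08, "ty": 0.02, "tz": 0.09, "rx": 0.1, "ry": 0, "rz": 0.1},
    {"jaw": 1, "tx": -0.08, "ty": 0.02, "tz": 0.09, "rx": 0.1, "ry": 0, "rz": 0.1},
    {"jaw": 1, "tx": -0.08, "ty": 0.01, "tz": 0.09, "rx": 0.1, "ry": 0, "rz": 0.1},
    {"jaw": 1, "tx": -0.08, "ty": 0, "tz": 0.08, "rx": 0, "ry": 0, "rz": 0},
    {"jaw": 1, "tx": 0, "ty": 0, "tz": 0, "rx": 0, "ry": 0, "rz": 0},
  ],
)

```text
clock: 12.08
tcp_pos: [0.624, 0.0293, 0.1662]
tcp_rot: [1.782, 1.731, -0.749]
ft_force: [-2.6, 11.2, 5.9]
opening: -0.0003
grip_force: 5.7
```

Run:
```python
from h import *
s=show();door('t8.png')
```

```text
12.08 S [-0.0329  0.0372  0.1662] q [-0.63  0.87  0.44  1.52  0.46  1.13 -0.59] F [-2.6 11.2  5.9] open -0.000273304244121437
blue px 618 box [299 130  10  90] theta~ 0.046 far r 0.214
```

Call:
apply_moves(
  rows=[
    {"jaw": 1, "tx": -0.06, "ty": 0, "tz": 0.06, "rx": 0, "ry": 0, "rz": 0},
    {"jaw": 1, "tx": -0.06, "ty": 0, "tz": 0.06, "rx": 0, "ry": 0, "rz": 0},
    {"jaw": 1, "tx": 0, "ty": 0, "tz": 0, "rx": 0, "ry": 0, "rz": 0},
    {"jaw": 1, "tx": 0, "ty": 0, "tz": 0, "rx": 0, "ry": 0, "rz": 0},
  ],
)

```text
clock: 12.47
tcp_pos: [0.6241, 0.029, 0.1661]
tcp_rot: [1.782, 1.74, -0.741]
ft_force: [-5.7, 22.8, 13.5]
opening: 0.0002
grip_force: 11.3
```

Run:
```python
from h import *
s=show();door('t9.png')
```

```text
12.47 S [-0.0326  0.0373  0.1661] q [-0.63  0.86  0.44  1.52  0.46  1.12 -0.58] F [-5.7 22.8 13.5] open 0.00022433555918238994
blue px 618 box [299 130  10  90] theta~ 0.046 far r 0.214
```

The door doesn't move under 23 N, well above the catch force, so it is home. I back off and check.

Call:
apply_moves(
  rows=[
    {"jaw": 1, "tx": 0.2, "ty": 0, "tz": -0.2, "rx": 0, "ry": 0, "rz": 0},
    {"jaw": 1, "tx": 0.4, "ty": 0, "tz": -0.4, "rx": 0, "ry": 0, "rz": 0},
    {"jaw": 1, "tx": 0.5, "ty": 0, "tz": -0.7, "rx": 0, "ry": 0, "rz": 0},
    {"jaw": 1, "tx": 0.4, "ty": 0, "tz": -0.8, "rx": 0, "ry": 0, "rz": 0},
    {"jaw": 1, "tx": 0.3, "ty": 0, "tz": -0.8, "rx": 0, "ry": 0, "rz": 0},
    {"jaw": 1, "tx": 0, "ty": 0, "tz": -0.8, "rx": 0, "ry": 0, "rz": 0},
    {"jaw": 1, "tx": 0, "ty": 0, "tz": -0.8, "rx": 0, "ry": 0, "rz": 0},
    {"jaw": 1, "tx": 0, "ty": 0, "tz": 0, "rx": 0, "ry": 0, "rz": 0},
    {"jaw": 1, "tx": 0, "ty": 0, "tz": 0, "rx": 0, "ry": 0, "rz": 0},
  ],
)

```text
clock: 13.27
tcp_pos: [0.6296, 0.1973, 0.2404]
tcp_rot: [1.78, 1.724, -0.756]
ft_force: [-1.1, -0.1, -0.8]
opening: 0.0001
grip_force: 0.0
```

Run:
```python
from h import *
s=show();door('t10.png')
im=load('t10.png')['image'][95:245,195:395,::-1]
cv2.imwrite('pics/zt10.png',cv2.resize(im,(800,600),interpolation=cv2.INTER_CUBIC))
```

```text
13.27 S [-0.201   0.0356  0.2404] q [-0.78  0.9   0.41  1.17  0.37  1.53 -0.58] F [-1.1 -0.1 -0.8] open 0.00014764680454513307
blue px 604 box [299 130  10  90] theta~ 0.049 far r 0.214
```

View pics/zt10.png

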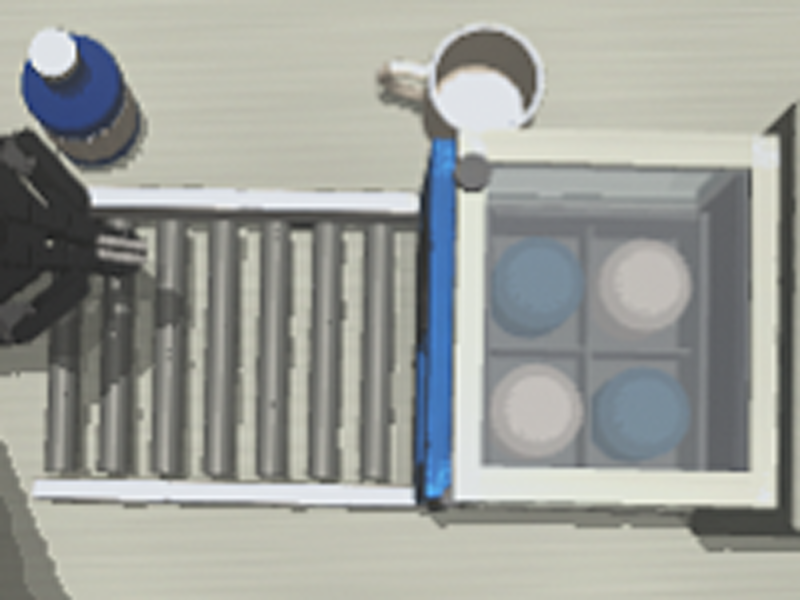

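The door lies flush along the opening (columns 425–455), the crate is still at the stop (rim ~705), and the bottle and mug are unmoved. The arm's path never came near the pot. The gripper is clear of everything.

```bash
python3 -c "
from cell import job
print(job.hand_in())"
```

```text
the job is handed in; nothing more can be done
None
```

I pushed the crate against the back stop, then pushed the door fully shut: it didn't move under about 23 N and stayed shut once I let go. The bottle and mug stand where they were, the arm never went near the pot, and I handed the job in with the gripper clear at about 13 s.

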